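# Zero the counting scale with a stylus, then count out two rollers

## Robot

A 6-joint arm with a two-finger parallel gripper is mounted at the origin on the work surface. World frame = base frame: x ahead of the robot, y to its left, z up, the work surface at z = 0. Lengths are in mm, angles in degrees, forces in N, time in s.
With the tool pointing down it reaches from about 300 to 850 mm from the base axis. Payload 4.2 kg.
Tool frame: the origin (TCP) lies midway between the tips of the shut fingers; the grasp point (between the pads) lies 19 mm behind it (env.hold_point_z is the z of the grasp point in the tool frame, in mm); z points along the fingers, y is the direction in which the jaws open and shut (so a half turn about z gives the same grasp; the last joint's range is limited). The gripper opens to 91 mm and grips with 3 to 60 N. Pads are 32 mm wide; open, the fingers measure 118 mm over their backs; the gripper's body (76 mm by 178 mm) begins 60 mm behind the grasp point.
Start: joints at [70.302, 18.312, 89.639, -0, 72.044, -1.146], TCP at [182.951, 545.135, 213.976] pointing down, gripper open.
Joint ranges: [-177.97, 177.97], [-48.28, 115.42], [12.27, 149.76], [-77.06, 257.06], [2.81, 150.46], [-146.56, 146.56]. Speed limits (degrees/s): [147.25, 147.25, 180, 180, 180, 180].

## Interface

Orientations are given as [roll, pitch, yaw] about the fixed x, y, z axes, in that order (R = Rz(yaw) Ry(pitch) Rx(roll)).
In Python, from workcell import env, grab_frame, camera_params, spotter gives the robot as it stands. The module is installed in compiled form; this text tells all that it offers.
- The arm moves only by the shell command python3 -m jog 'ROWS' [FORCE]. ROWS is text: rows parted by semicolons, each of 7 numbers parted by spaces: the turn, a rotation vector about the world's x, y, z in units of 5 degrees (1.0 is 5 degrees), then the shift along the world's x, y, z in units of 25 mm (1.0 is 25 mm), then the opening, from 0 (shut) to 1 (fully open). A call has 1 to 5 rows; each row is the pose to reach, as a shift and turn from the pose commanded when the call began; what a row does not reach only later rows make up. A row lasts 1/8 s, in which the tool goes at most 62.5 mm and 10.7 degrees, less where a joint would pass 70% of its speed; a pose out of reach is approached as far as the arm can. A call with a gripper value outside its range is refused whole. The fingers move at their own pace and stop on an object; FORCE is the grip in N (left out, the last holds). Time passes only in rows, so rows that repeat a pose let the fingers close. It gives the time, the measured TCP pose, the force and the opening at its end, in the units of the state.
- env.state(): the state, without advancing time (a new reading comes with each control period).
- grab_frame(name): name is "side" or "top" or "wrist"; returns the picture (400x640x3 uint8, red, green, blue); there is no depth.
- camera_params(name): a dict with "K" (3x3 intrinsics, pixels), "rvec" (rotation vector, rad) and "tvec" (3), from world to camera coordinates, as OpenCV has them. Camera axes: x right, y down, z forward; pixel columns grow to the right and rows downward; lengths in mm; the calibration is good to about 2 mm. A picture is of the moment at which its call begins: read the wrist's pose just before it. camera_params takes no time and is no camera call; for the wrist camera it gives the pose at the moment of the call.
- env.job_done(): hands the job in, once; it reports no verdict.
Trained networks look in the newest picture that a camera, given by its name, has taken for a name from the list of things; names that differ only in an ending like _2 or _b are one class to them, and where a whole thing is asked for, a point or a joint stands for the part that bears it (a point fixed in the world has none). Each returns a list of dicts, best first, with "conf" (0 to 1); they miss things now and then, are a little off and sometimes report something else, mostly with a low value. They report only what shows in the picture. A call takes as long as a camera call. They do not tell look-alikes from the thing itself.
- spotter.look_for(query, camera): "box" ([left, top, width, height] in pixels, round what is visible of it).
- spotter.trace(query, camera): "region" (400x640 bool, what is visible of it) and "box" ([left, top, width, height] in pixels, round what is visible of it).
The state is a dict: "time_s": time; "qpos": joint angles; "qvel": joint speeds; "effort": joint torques, N m; "ee_pos": TCP position; "ee_rot": TCP orientation; "force": force on the tool from outside, world axes, zero at the start; "torque": the same for the moment, N m; "gripper_width": finger opening in mm.
Only numpy, scipy, OpenCV 4.12 (cv2) and the standard library are available. Lean on these libraries where they do the work, as an engineer would, in place of code of your own. Each camera call takes 0.05 s, during which the arm holds its last target. There are 200 camera calls.

## Task

Take the stylus from its stand and, while the scale's tray is still empty, use its tip to press the scale's zero button - the one at the bottom of the round hole, not the square one - holding it well down for at least half a second and pushing gently so that the button is not damaged. Then put the stylus back upright in its stand, fully home, and stand exactly two of the four wooden rollers upright in the scale's tray, leaving the other two standing where they are. Do not disturb the white carton, the tape roll or the bottle.

Things in the scene. Friction and masses are not known exactly. Their poses are not given: they have to be found in the camera images.
- scale: Grey counting scale fixed to the bench, 250 by 220 mm. Origin on the bench; x runs from its front to its back, y to its left, z up. The panel along the front slopes, outward normal (-sin 30deg, 0, cos 30deg) in this frame, with two holes 124 mm apart holding recessed black buttons that move along it. The front looks roughly to the robot's left. Behind it: steel tray, rim 102 mm up.
- zero_rim (a point): Centre of the mouth of the ROUND hole, 18 mm in diameter, in the panel face, 55 mm above the bench, on the scale's +y side. The hole's axis is the panel normal, 30 degrees from vertical. The zero button fills it; its flat face lies 8 to 18 mm below the mouth: this depth differs from start to start and is not reported, so feel for it.
- other_rim (a point): Centre of the mouth of the SQUARE hole, 18 by 18 mm, on the scale's -y side: another recessed button, to be left alone.
- zero (a joint): Travel (m) of the zero button: 0 at rest, 0.006 fully down. Spring: about 0.9 N to start it moving, rising evenly to 6 N fully down; pressed means beyond 4 mm. It springs back by itself. More than 20 N from the stylus damages the scale.
- other (a joint): Travel of the other button, 0 at rest, 0.006 fully down, same spring. Leave it.
- tray (a point): Centre of the tray's inner floor, 72 mm above the bench. The inside of the tray is 162 mm (scale x) by 212 mm (scale y), with walls 30 mm high above this floor.
- stylus: Loose stylus, about 70 g, 150 mm long, upright and tip down in its stand. Origin at its tip, z up its length. Steel shank 9 mm in diameter with a blunt tip from z = 0 to 60 mm, then a square wooden handle 20 by 20 mm (faces across x and y) from 60 to 150 mm, with a brass end cap. The handle's shoulder rests on the stand's top, the tip then 15 mm above the bench.
- stylus_tip (a point): Tip of the stylus (same point as its origin).
- stand: Dark wooden block fixed to the bench, 64 by 64 mm and 75 mm high, origin under its centre. In its top a central vertical hole 13 mm in diameter, 65 mm deep, takes the stylus's shank; the stylus is home when its shoulder rests on the block, its origin 15 mm above the block's.
- roller0: One of four identical loose wooden texture rollers, standing upright on the plywood board, origin under its centre, z up. 80 mm high, about 45 g: body 32 mm in diameter up to 56 mm, then a knob 18 mm in diameter from 60 to 80 mm.
- roller1: One of four identical loose wooden texture rollers, standing upright on the plywood board, origin under its centre, z up. 80 mm high, about 45 g: body 32 mm in diameter up to 56 mm, then a knob 18 mm in diameter from 60 to 80 mm.
- roller2: One of four identical loose wooden texture rollers, standing upright on the plywood board, origin under its centre, z up. 80 mm high, about 45 g: body 32 mm in diameter up to 56 mm, then a knob 18 mm in diameter from 60 to 80 mm.
- roller3: One of four identical loose wooden texture rollers, standing upright on the plywood board, origin under its centre, z up. 80 mm high, about 45 g: body 32 mm in diameter up to 56 mm, then a knob 18 mm in diameter from 60 to 80 mm.
- board: Plywood board fixed to the bench, 170 by 170 mm, 8 mm thick, origin under its centre; the four rollers stand on it about 94 mm apart in a square along its axes.
- carton: Bystander: white carton 65 by 65 mm, 90 mm high, loose, origin under its centre.
- tape: Bystander: roll of brown tape lying flat, 76 mm in diameter, 48 mm high, loose, origin under its centre.
- bottle: Bystander: bottle with a blue label, 60 mm in diameter, 180 mm high, loose, origin under its centre.
Not all that is in view belongs to the job. What is shaped like the stylus but purple is not meant.

How it is judged (in metres and radians):
On the way, in this order (a step that is already met when the one before it is completed fails the run):
1. the zero button is held more than 4 mm down by the stylus's tip for half a second, with all four rollers still standing on the board (value of joint zero above 0.004 m and distance between stylus_tip and zero_rim below 0.03 m and distance of each of roller0, roller1, roller2, roller3 from where it was at the start of the episode below 0.03 m and angle between each of roller0, roller1, roller2, roller3's own z axis and vertical below 0.2 rad), for 0.5 s.
2. exactly two rollers stand in the tray, the other two where they stood (((x of roller0 in the frame of tray between -0.07 and 0.07 m and y of roller0 in the frame of tray between -0.095 and 0.095 m and z of roller0 in the frame of tray between -0.006 and 0.008 m and angle between roller0's own z axis and vertical below 0.2 rad) or (distance of roller0 from where it was at the start of the episode below 0.03 m and angle between roller0's own z axis and vertical below 0.2 rad)) and ((x of roller1 in the frame of tray between -0.07 and 0.07 m and y of roller1 in the frame of tray between -0.095 and 0.095 m and z of roller1 in the frame of tray between -0.006 and 0.008 m and angle between roller1's own z axis and vertical below 0.2 rad) or (distance of roller1 from where it was at the start of the episode below 0.03 m and angle between roller1's own z axis and vertical below 0.2 rad)) and ((x of roller2 in the frame of tray between -0.07 and 0.07 m and y of roller2 in the frame of tray between -0.095 and 0.095 m and z of roller2 in the frame of tray between -0.006 and 0.008 m and angle between roller2's own z axis and vertical below 0.2 rad) or (distance of roller2 from where it was at the start of the episode below 0.03 m and angle between roller2's own z axis and vertical below 0.2 rad)) and ((x of roller3 in the frame of tray between -0.07 and 0.07 m and y of roller3 in the frame of tray between -0.095 and 0.095 m and z of roller3 in the frame of tray between -0.006 and 0.008 m and angle between roller3's own z axis and vertical below 0.2 rad) or (distance of roller3 from where it was at the start of the episode below 0.03 m and angle between roller3's own z axis and vertical below 0.2 rad)) and ((height (world z) of each of roller0, roller1 above 0.05 m and height (world z) of each of roller2, roller3 below 0.05 m) or (height (world z) of each of roller0, roller2 above 0.05 m and height (world z) of each of roller1, roller3 below 0.05 m) or (height (world z) of each of roller0, roller3 above 0.05 m and height (world z) of each of roller1, roller2 below 0.05 m) or (height (world z) of each of roller0, roller3 below 0.05 m and height (world z) of each of roller1, roller2 above 0.05 m) or (height (world z) of each of roller0, roller2 below 0.05 m and height (world z) of each of roller1, roller3 above 0.05 m) or (height (world z) of each of roller0, roller1 below 0.05 m and height (world z) of each of roller2, roller3 above 0.05 m))), for 0.2 s.
At the end, for the whole second after the job is handed in: Two rollers upright (0.2 rad) on the tray floor within 70 mm (scale x), 95 mm (scale y) of its centre; the others upright within 30 mm of their starts; stylus home in the stand (origin 8-20 mm above the stand's, within 8 mm of its axis, 0.1 rad of upright); zero button up; all at rest (all of step 2 and z of stylus in the frame of stand between 0.008 and 0.02 m and horizontal distance between stylus and stand below 0.008 m and angle between stylus's own z axis and vertical below 0.1 rad and value of joint zero below 0.002 m and linear speed of each of roller0, roller1, roller2, roller3, stylus below 0.02 m/s); the robot touches nothing.
It fails at once if the stylus pushes on the scale with more than 20 N (contact force between stylus and scale above 20 N).
It fails at once if the other button is pressed more than 3 mm (value of joint other above 0.003 m).
It fails at once if the carton is moved more than 30 mm or tipped over (distance of carton from where it was at the start of the episode above 0.03 m or angle between carton's own z axis and vertical above 0.4 rad).
It fails at once if the tape is moved more than 30 mm or tipped over (distance of tape from where it was at the start of the episode above 0.03 m or angle between tape's own z axis and vertical above 0.4 rad).
It fails at once if the bottle is moved more than 30 mm or tipped over (distance of bottle from where it was at the start of the episode above 0.03 m or angle between bottle's own z axis and vertical above 0.4 rad).
It also fails if it takes over 72 s, if anything falls off the work surface, if the arm or the gripper's body presses on something with over 40 N, if the wrist force passes 120 N, or if a joint passes its speed limit or range.

## Working session

There is one attempt and no reset: what is moved stays moved. The work goes in short steps, Python scripts to look and compute and a shell command to move; the robot and the scene stay as the last step left them, time stands still between calls to the robot, and variables do not carry over. Pictures are saved under pics/ and viewed, about 8 in all and at most 12, crops included, and the job is handed in when it is done.

```bash
mkdir -p pics
python3 - <<'E'
from workcell import env, grab_frame, camera_params, spotter
import cv2
for c in ("side","top"):
    f=grab_frame(c); cv2.imwrite(f"pics/{c}0.png",f[:,:,::-1])
    print(c,camera_params(c))
    for q in ("scale","stylus","stand","roller0","board","carton","tape","bottle"):
        print(q,[( [int(v) for v in d["box"]],round(d["conf"],2)) for d in spotter.look_for(q,c)][:6])
print(env.state(),env.hold_point_z)
E
```

```text
side {'K': array([[362.43511474,   0.        , 313.69725925],
       [  0.        , 362.43511474, 198.04841304],
       [  0.        ,   0.        ,   1.        ]]), 'rvec': array([ 2.05695203, -0.4940025 ,  0.29145609]), 'tvec': array([-461.8821691,  170.4037339,  927.036804 ])}
scale [([266, 163, 102, 64], 0.95)]
stylus [([320, 246, 87, 51], 0.67), ([246, 136, 9, 29], 0.5), ([214, 139, 10, 41], 0.48)]
stand [([245, 156, 18, 31], 0.59)]
roller0 [([360, 225, 16, 29], 0.91), ([376, 252, 15, 29], 0.87), ([342, 251, 13, 33], 0.61), ([333, 232, 9, 27], 0.52)]
board [([317, 244, 87, 53], 0.57)]
carton [([285, 146, 20, 25], 0.82)]
tape [([253, 145, 20, 19], 0.54)]
bottle [([363, 281, 34, 83], 0.69)]
top {'K': array([[389.56881364,   0.        , 312.3146597 ],
       [  0.        , 389.56881364, 204.97132036],
       [  0.        ,   0.        ,   1.        ]]), 'rvec': array([ 2.09140017, -2.13375554,  0.20061068]), 'tvec': array([ -27.88502578,  506.58763114, 1138.11185161])}
scale [([236, 141, 95, 89], 0.59)]
stylus [([354, 172, 60, 62], 0.75), ([166, 257, 20, 8], 0.72), ([177, 220, 15, 
[... 258 characters left out ...]
7], 0.64)]
bottle [([450, 220, 39, 27], 0.65)]
{'time_s': 0.9, 'qpos': array([ 7.03036188e+01,  1.83098088e+01,  8.96390486e+01, -2.39664412e-04,
        7.20432058e+01, -1.14560274e+00]), 'qvel': array([ 0.03082699,  0.04728054, -0.01333991,  0.04425298,  0.00904478,
       -0.06606761]), 'effort': array([-1.25240978e-03, -4.12335742e+01, -2.32236385e+01,  7.28048827e-02,
        3.77244002e-02, -3.60894632e-06]), 'ee_pos': array([182.93699646, 545.14195802, 213.99657946]), 'ee_rot': array([1.79992069e+02, 3.86637050e-04, 1.61449295e+02]), 'force': array([-0.27767175,  0.55539826, -0.04388797]), 'torque': array([0.01736365, 0.00153656, 0.04478062]), 'gripper_width': 91.10034554843311} -18.8
```

Run:
```python
import cv2
a=cv2.imread("pics/top0.png")[120:290,120:520]
cv2.imwrite("pics/a1.png",cv2.resize(a,None,fx=2,fy=2,interpolation=2))
b=cv2.imread("pics/side0.png")[110:380,190:430]
cv2.imwrite("pics/b1.png",cv2.resize(b,None,fx=2.2,fy=2.2,interpolation=2))
```

```text
(no output)
```

View pics/a1.png

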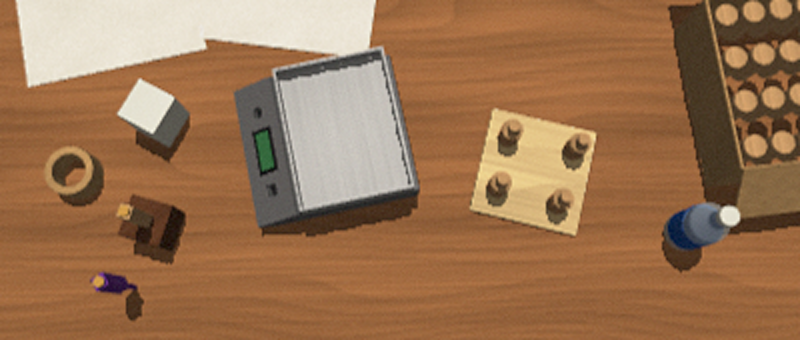

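View pics/b1.png

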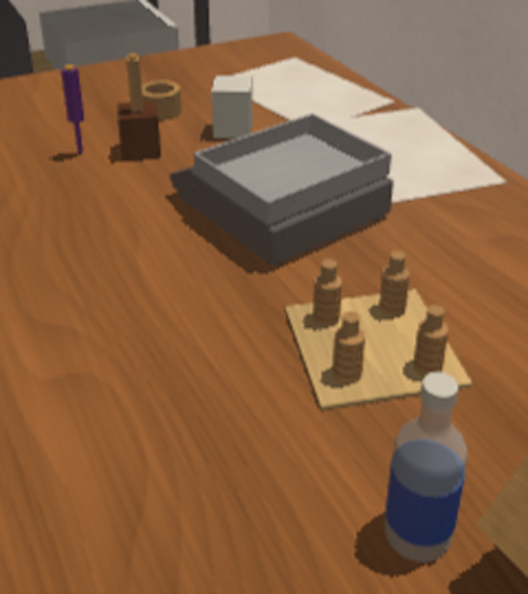

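The top view shows the stylus (brass cap, in the stand block) at full-image (182,225), and the purple look-alike at (172,261). The round hole is on the far side of the panel at (248,176) and the square one at (256,215). Four rollers stand on the board around (375,195), with the bottle at right.

```bash
cat > h.py <<'E'
import numpy as np, cv2
from workcell import env, grab_frame, camera_params, spotter
def ray(cp,px,z):
    R=cv2.Rodrigues(cp["rvec"])[0]; t=np.asarray(cp["tvec"]).ravel()
    d=R.T@np.linalg.solve(cp["K"],[px[0],px[1],1.]); o=-R.T@t
    return o+d*(z-o[2])/d[2]
def proj(cp,P):
    return cv2.projectPoints(np.atleast_2d(np.array(P,float)),cp["rvec"],np.asarray(cp["tvec"]),cp["K"],None)[0][:,0]
def snap(c,name):
    cp=camera_params(c); f=grab_frame(c); cv2.imwrite(f"pics/{name}.png",f[:,:,::-1]); return cp,f
E
python3 - <<'E'
from h import *
cp=camera_params("top"); np.set_printoptions(precision=1,suppress=True)
def c(x,y,z,n): print(n,ray(cp,(120+x/2,120+y/2),z))
c(257,112,55,"round");c(272,190,55,"square")
for p in [(274,70),(383,47),(418,188),(302,212)]: c(*p,102,"rimcorner")
c(124,210,165,"styluscap"); c(100,281,150,"purple")
for p in [(131,195),(184,207),(168,252)]: c(*p,75,"stand")
for p in [(512,127),(580,143),(500,182),(564,196)]: c(*p,88,"roller")
for p in [(493,109),(596,131),(576,235),(471,210)]: c(*p,8,"board")
c(140,98,90,"carton"); c(69,170,48,"tape"); c(730,215,180,"bottle")
cp=camera_params("side"); 
c2=lambda x,y,z,n: print(n,ray(cp,(190+x/2.2,110+y/2.2),z))
c2(134,57,165,"styluscap side")
for p in [(329,266),(397,257),(350,319),(434,313)]: c2(*p,88,"roller side")
E
```

```text
round [600.5 157.4  55. ]
square [477.6 133.   55. ]
rimcorner [651.8 124.5 102. ]
rimcorner [684.3 -39.5 102. ]
rimcorner [467.8 -86.3 102. ]
rimcorner [436.1  82.  102. ]
styluscap [434.6 318.2 165. ]
purple [339.9 351.6 150. ]
stand [470.9 340.1  75. ]
stand [451.2 260.4  75. ]
stand [385.  281.8  75. ]
roller [ 559.6 -229.3   88. ]
roller [ 532.9 -328.6   88. ]
roller [ 476.7 -207.4   88. ]
roller [ 453.9 -299.8   88. ]
board [ 610.4 -213.3    8. ]
board [ 570.5 -375.3    8. ]
board [ 405.3 -332.4    8. ]
board [ 447.8 -171.4    8. ]
carton [616.3 328.1  90. ]
tape [516.6 446.6  48. ]
bottle [ 408.8 -498.2  180. ]
styluscap side [437.4 321.2 165. ]
roller side [ 481.4 -214.4   88. ]
roller side [ 561.2 -234.5   88. ]
roller side [ 452.7 -305.4   88. ]
roller side [ 536.8 -336.8   88. ]
```

```bash
python3 -m jog '0 0 0 2 -1.8 1.5 1; 0 0 0 4 -3.6 3 1; 0 0 0 6 -5 4 1; 0 0 0 7 -7 4 1; 0 0 0 7 -7 4 1'
python3 - <<'E'
from h import *
np.set_printoptions(precision=1,suppress=True)
cp,f=snap("wrist","w1")
s=env.state(); print(s["ee_pos"],s["ee_rot"],s["time_s"])
R=cv2.Rodrigues(cp["rvec"])[0];o=-R.T@cp["tvec"].ravel(); print("cam",o,"fwd",R[2],cp["K"][0,0])
print(proj(cp,[[436,320,165],[436,320,75],[600,157,55]]))
for q in ("stylus","stand","scale"): print(q,[(np.array(d["box"]),round(d["conf"],2)) for d in spotter.look_for(q,"wrist")])
E
```

```text
time_s: 1.52
ee_pos: [359.8, 367.9, 315.1]
ee_rot: [179.9, 0.1, 161.3]
force: [-0.2, 1.3, -0.8]
gripper_width: 91.1
[360.6 366.8 315.3] [180.    0.2 161.2] 1.575
cam [284.7 393.6 485.9] fwd [ 0.3 -0.1 -1. ] 341.21969689137364
[[300.1 267.7]
 [304.  234.9]
 [239.6 357.3]]
stylus [(array([289.6, 224.9,  23.2,  48.7]), 0.77), (array([292.7, 143.9,  25. ,  32.5]), 0.71), (array([151.2, 257.2, 127.3, 106.9]), 0.48)]
stand [(array([282.3, 192.4,  50.8,  62. ]), 0.8)]
scale [(array([152.5, 258.6, 127.7, 105.9]), 0.86)]
```

View pics/w1.png

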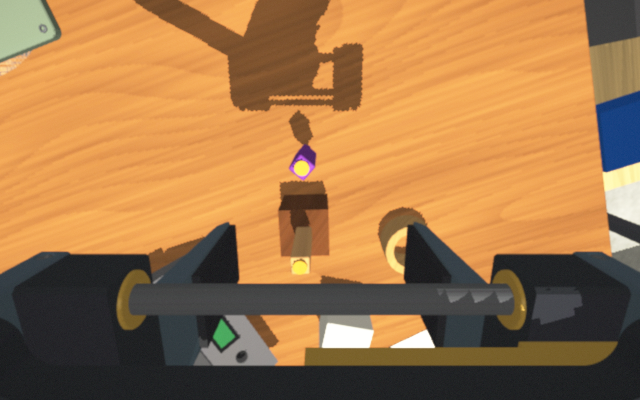

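Run:
```python
from h import *
np.set_printoptions(precision=1,suppress=True)
a=cv2.imread("pics/w1.png")[130:285,250:360]
cv2.imwrite("pics/w1c.png",cv2.resize(a,None,fx=5,fy=3.8 if 0 else 3.8*1.0,interpolation=2) if 0 else cv2.resize(a,None,fx=3.8,fy=3.8,interpolation=2))
```

```text
(no output)
```

View pics/w1c.png

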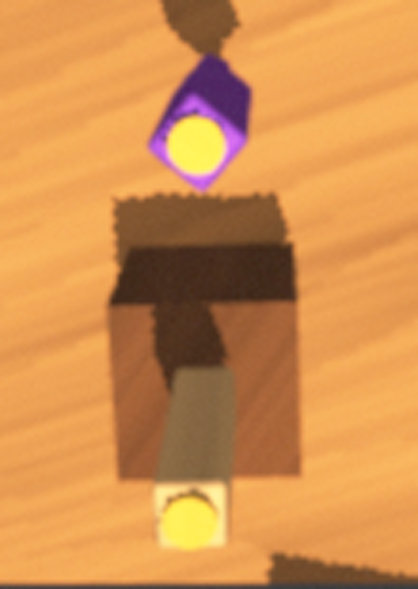

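Run:
```python
from h import *
np.set_printoptions(precision=1,suppress=True)
E=np.array
# wrist cam params still valid (arm not moved)
cp=camera_params("wrist")
q=lambda x,y,z:ray(cp,(250+x/3.8,130+y/3.8),z)
cs=[q(*p,75) for p in [(109,303),(119,478),(299,475),(295,300)]]
for c in cs: print(c)
print("stand c",np.mean(cs,0))
hc=[q(*p,165) for p in [(153,484),(229,482),(226,547),(155,548)]]
for c in hc: print(c)
print("handle c",np.mean(hc,0)); print(env.state()["ee_pos"],env.state()["ee_rot"])
```

```text
[390.7 303.9  75. ]
[451.3 284.9  75. ]
[470.1 344.1  75. ]
[409.4 362.7  75. ]
stand c [430.4 323.9  75. ]
[418.9 317.3 165. ]
[424.9 336.9 165. ]
[443.1 329.8 165. ]
[437.1 311.3 165. ]
handle c [431.  323.8 165. ]
[357.8 370.3 313.9] [180.   -0.  161.4]
```

```bash
python3 -m jog '0 0 0 1.5 -1 -0.5 1; 0 0 0 3.04 -2 -1 1; 0 0 0 3.04 -2 -3 1; 0 0 0 3.04 -2 -3.5 1; 0 0 0 3.04 -2 -3.5 1' 30
python3 - <<'E'
from h import *
np.set_printoptions(precision=1,suppress=True)
cp,f=snap("wrist","w2"); s=env.state(); print(s["ee_pos"],s["ee_rot"],proj(cp,[[434,320,165]]),[(np.array(d["box"]),round(d["conf"],2)) for d in spotter.look_for("stylus","wrist")])
g=f.astype(int); m=(g[...,0]>200)&(g[...,1]>180)&(g[...,2]<120); m[:150]=0
n,l,st,ce=cv2.connectedComponentsWithStats(m.astype(np.uint8))
for i in range(1,n):
  if st[i,4]>40: print(st[i],ce[i],ray(cp,ce[i],165))
E
```

```text
time_s: 2.35
ee_pos: [433.2, 321.1, 226.2]
ee_rot: [-179.9, -0.1, 161.5]
force: [-0.0, -0.1, -0.3]
gripper_width: 91.2
[433.9 321.4 227.4] [179.9   0.  161.5] [[319.2 217.3]] [(array([256.6,   0. ,  68.6,  80.6]), 0.85), (array([303.3, 174.8,  27.7,  52.8]), 0.69)]
[ 61 150  37  12  89] [ 80.4 154. ] [339.2 180.1 165. ]
[ 83 150 107  36 364] [140.1 164.9] [358.9 215.3 165. ]
[  15  150  206   69 1250] [126.4 180.3] [365.6 201.2 165. ]
[  93  150  171   61 1939] [181.4 177.7] [376.  238.4 165. ]
[250 151  37  16 119] [269.7 157.9] [382.6 301.5 165. ]
[460 150  65  25 499] [486.7 160.6] [431.4 442.  165. ]
[526 150  32  12  86] [541.7 154.5] [439.1 478.4 165. ]
[355 161  81  30 305] [393.3 175.3] [421.1 378.6 165. ]
[  0 163  70  22 522] [ 35.6 172.6] [340.9 144.1 165. ]
[ 46 165  66  24 356] [ 78.9 175.2] [352.  171.6 165. ]
[477 165  55  60 705] [501.6 183.7] [450.8 448.8 165. ]
[354 180  58  31 678] [383.1 196.2] [433.3 367.8 165. ]
[ 58 185  24  11  45] [ 70. 190.] [359.4 160.4 165. ]
[435 192  29  21 309] [449.1 202.1] [452.4 411.1 165. ]
[ 253  207  163   43 1814] [351.3 223.5] [445.8 340.5 165. ]
[271 220  34  11  99] [287.8 224.4] [432.  296.8 165. ]
[451 228  39  21  50] [469.  242.5] [487.3 418.2 165. ]
[240 245  81  23 563] [281.6 253.4] [452.  284.6 165. ]
[390 263  14  10  83] [396.2 267.5] [490.1 362.3 165. ]
[277 316  26   7 101] [287.4 318.5] [505.9 269.5 165. ]
[405 320  19  16 133] [414.5 327.3] [545.4 362.4 165. ]
[273 322  62  25 591] [307.5 335.7] [525.9 279.4 165. ]
[318 339  17   8  85] [328.  343.1] [537.7 292.7 165. ]
```

```bash
python3 -m jog '0 0 0 0 0 -2 1; 0 0 0 0 0 -4 1; 0 0 0 0 0 -4.6 1; 0 0 0 0 0 -4.6 1; 0 0 0 0 0 -4.6 0' 30;  python3 -m jog '0 0 0 0 0 0 0;0 0 0 0 0 0 0;0 0 0 0 0 0 0'
```

```text
time_s: 3.08
ee_pos: [435.4, 321.3, 113.8]
ee_rot: [179.8, 0.2, 161.5]
force: [-0.1, 0.9, 1.1]
gripper_width: 83.6
time_s: 3.45
ee_pos: [434.1, 320.2, 111.9]
ee_rot: [180.0, 0.0, 161.4]
force: [-0.3, 0.0, -0.2]
gripper_width: 54.1
```

```bash
python3 -m jog '0 0 0 0 0 0 0;0 0 0 0 0 0 0;0 0 0 0 0 0 0;0 0 0 0 0 0 0;0 0 0 0 0 0 0'
python3 - <<'E'
from h import *
cp,f=snap("top","t2"); cp,g=snap("side","s2")
cv2.imwrite("pics/c2.png",cv2.resize(g[120:220,190:330,::-1],None,fx=4,fy=4))
E
```

```text
time_s: 4.08
ee_pos: [433.9, 320.1, 111.4]
ee_rot: [-180.0, -0.0, 161.4]
force: [-0.4, -0.1, 0.1]
gripper_width: 19.9
```

```bash
python3 -m jog '0 0 0 0 0 2 0; 0 0 0 0 0 4 0; 0 0 0 0 0 5 0; 0 0 0 1.5 -0.9 5 0; -2 -0.4 0 3 -1.8 5 0'; python3 -m jog '-2 -0.4 0 2 -1 0 0; -3.89 -0.77 0 3.05 -1.64 -0.6 0;-3.89 -0.77 0 3.05 -1.64 -1.86 0; -3.89 -0.77 0 3.05 -1.64 -1.86 0;-3.89 -0.77 0 3.05 -1.64 -1.86 0'
python3 - <<'E'
from h import *
from scipy.spatial.transform import Rotation as Ro
np.set_printoptions(precision=2,suppress=True)
cp,g=snap("side","s3"); ct,t=snap("top","t3");cw,w=snap("wrist","w3")
s=env.state(); R=Ro.from_euler("xyz",s["ee_rot"],degrees=True); z=R.as_matrix()[:,2]
tip=s["ee_pos"]+96.4*z; print(s["ee_pos"],s["ee_rot"],z,tip,s["gripper_width"])
for n,c in (("side",cp),("top",ct),("wrist",cw)): print(n,proj(c,[tip,[600.5,157.4,55],s["ee_pos"]]))
E
```

```text
time_s: 4.8
ee_pos: [510.4, 271.9, 238.1]
ee_rot: [-171.0, 5.3, 161.6]
force: [-0.2, -0.1, -1.7]
gripper_width: 19.9
time_s: 5.42
ee_pos: [585.6, 234.2, 191.3]
ee_rot: [-153.4, 14.5, 164.9]
force: [-0.1, 0.1, 0.5]
gripper_width: 20.0
[585.7  234.28 191.97] [-153.52   14.53  164.83] [ 0.1  -0.49 -0.87] [595.33 187.14 108.44] 19.760184651230407
side [[308.66 156.69]
 [313.83 173.71]
 [299.98 129.74]]
top [[235.31 173.01]
 [248.5  175.99]
 [211.81 168.3 ]]
wrist [[320.27 201.55]
 [320.36 182.98]
 [320.05 251.54]]
```

Compose wrist and top crops into one picture.

Run:
```python
import cv2,numpy as np
w=cv2.resize(cv2.imread("pics/w3.png")[110:260,240:400],None,fx=3.6,fy=3.6,interpolation=2)
t=cv2.resize(cv2.imread("pics/t3.png")[150:225,215:260],(216,360),interpolation=2)
o=np.zeros((540,576+220,3),np.uint8); o[:540,:576]=w; o[:360,580:796]=t
cv2.imwrite("pics/m3.png",o)
```

```text
(no output)
```

View pics/m3.png

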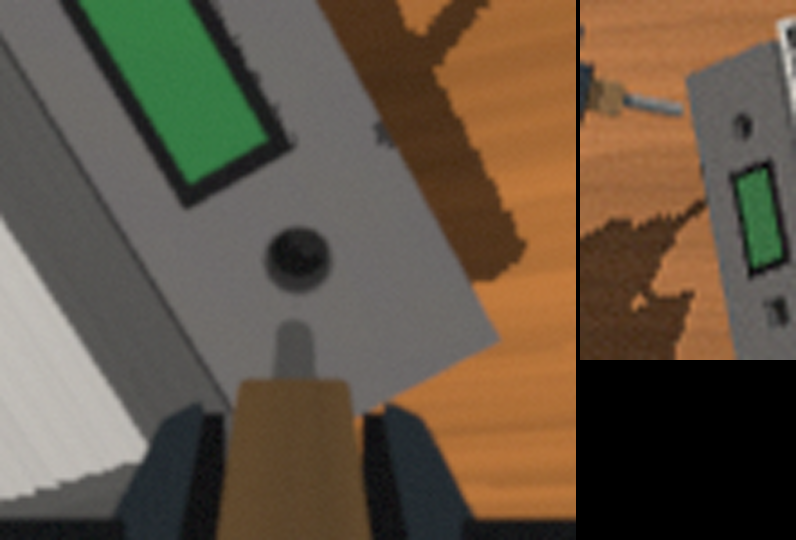

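The wrist view shows the round hole's mouth at (323,182), with the tip just short of it at about (322,203). The handle is aligned and the square hole is off to the other side of the display.

Run:
```python
from h import *
from scipy.spatial.transform import Rotation as Ro
np.set_printoptions(precision=2,suppress=True)
cp=camera_params("wrist"); s=env.state(); print(s["ee_pos"],s["ee_rot"],s["time_s"])
R=Ro.from_euler("xyz",s["ee_rot"],degrees=True).as_matrix()
print("hole",ray(cp,(322.8,181.9),55)); print("tool x",R[:,0],"y",R[:,1])
tip=s["ee_pos"]+R[:,2]*96.4; print(tip,proj(cp,[tip,tip+5*R[:,0],tip+5*R[:,1],[600.5,157.4,55]]))
```

```text
[585.7  234.28 191.97] [-153.52   14.53  164.83] 5.575
hole [599.66 160.61  55.  ]
tool x [-0.93  0.25 -0.25] y [ 0.34  0.83 -0.43]
[595.33 187.14 108.44] [[320.28 201.69]
 [320.28 195.79]
 [326.4  201.69]
 [320.37 183.09]]
```

```bash
python3 -m jog '0 0 0 0.05 -0.5 -1 0; 0 0 0 0.1 -0.94 -1.78 0; 0 0 0 0.1 -0.94 -1.78 0; 0 0 0 0.1 -0.94 -1.78 0'
python3 - <<'E'
from h import *
from scipy.spatial.transform import Rotation as Ro
np.set_printoptions(precision=2,suppress=True)
cw,w=snap("wrist","w4"); ct,t=snap("top","t4"); cs,sd=snap("side","s4")
s=env.state(); R=Ro.from_euler("xyz",s["ee_rot"],degrees=True).as_matrix()
tip=s["ee_pos"]+96.4*R[:,2]; print(s["ee_pos"],tip,s["force"])
for n,c in (("wrist",cw),("top",ct)): print(n,proj(c,[tip,[600.5,157.4,55]]))
rs=lambda a,k:cv2.resize(a[:,:,::-1],None,fx=k,fy=k,interpolation=2)
o=np.zeros((560,780,3),np.uint8)
a=rs(w[150:240,280:360],5.6); o[:a.shape[0],:a.shape[1]]=a
a=rs(t[160:200,225:265],7); o[:280,460:740]=a
a=rs(sd[155:195,290:335],6); o[300:540,460:730]=a
cv2.imwrite("pics/m4.png",o)
E
```

```text
time_s: 6.08
ee_pos: [588.4, 211.2, 147.0]
ee_rot: [-153.5, 14.5, 164.8]
force: [-0.1, 0.8, -1.0]
gripper_width: 19.8
[588.23 211.36 146.69] [597.83 164.17  63.18] [ 0.83 -0.06 -0.85]
wrist [[320.55 201.32]
 [319.14 200.21]]
top [[245.82 176.16]
 [248.5  175.99]]
```

View pics/m4.png

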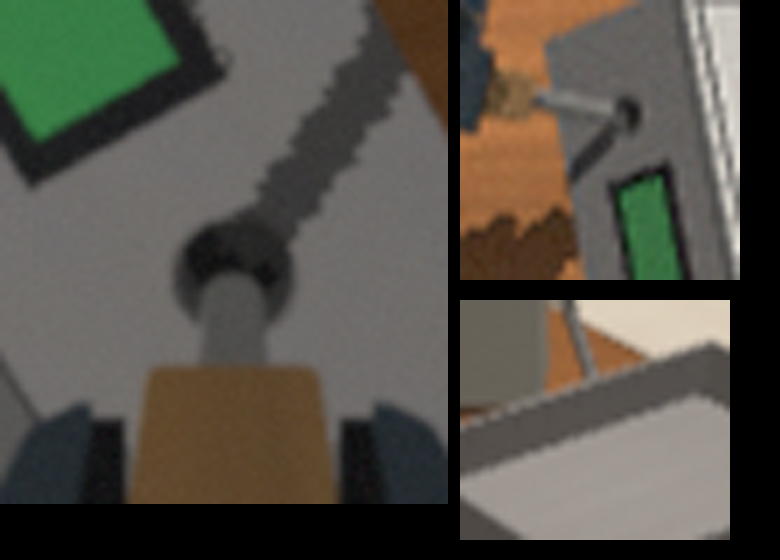

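```bash
python3 -m jog '0 0 0 -0.02 -0.13 -0.25 0; 0 0 0 0.016 -0.265 -0.497 0; 0 0 0 0.016 -0.265 -0.497 0; 0 0 0 0.016 -0.265 -0.497 0'; for i in 1; do python3 -m jog '0 0 0 0.008 -0.039 -0.07 0; 0 0 0 0.008 -0.039 -0.07 0'; done;  python3 -m jog '0 0 0 0.008 -0.039 -0.07 0; 0 0 0 0.008 -0.039 -0.07 0'
```

```text
time_s: 6.72
ee_pos: [588.2, 203.9, 132.9]
ee_rot: [-153.4, 14.4, 164.9]
force: [-0.4, 0.2, -0.7]
gripper_width: 19.7
time_s: 6.98
ee_pos: [588.3, 203.0, 131.3]
ee_rot: [-153.4, 14.4, 164.9]
force: [-0.5, -0.2, -1.1]
gripper_width: 20.0
time_s: 7.22
ee_pos: [588.4, 201.9, 129.4]
ee_rot: [-153.4, 14.4, 164.9]
force: [-0.6, 0.3, 0.4]
gripper_width: 20.0
```

```bash
python3 -m jog '0 0 0 0.008 -0.039 -0.07 0; 0 0 0 0.008 -0.039 -0.07 0; 0 0 0 0.008 -0.039 -0.07 0';  python3 -m jog '0 0 0 0.008 -0.039 -0.07 0; 0 0 0 0.008 -0.039 -0.07 0; 0 0 0 0.008 -0.039 -0.07 0'
```

```text
time_s: 7.6
ee_pos: [588.7, 201.1, 127.8]
ee_rot: [-153.4, 14.4, 164.9]
force: [0.5, -0.3, 0.1]
gripper_width: 19.7
time_s: 7.98
ee_pos: [589.1, 200.3, 126.3]
ee_rot: [-153.4, 14.4, 164.9]
force: [0.0, 0.5, 0.8]
gripper_width: 20.1
```

```bash
python3 -m jog '0 0 0 0.008 -0.039 -0.07 0; 0 0 0 0.008 -0.039 -0.07 0; 0 0 0 0.008 -0.039 -0.07 0'
```

```text
time_s: 8.35
ee_pos: [589.2, 199.3, 124.5]
ee_rot: [-153.4, 14.4, 164.9]
force: [-0.2, 1.0, 2.7]
gripper_width: 20.0
```

```bash
python3 -m jog '0 0 0 0.008 -0.039 -0.07 0; 0 0 0 0.008 -0.039 -0.07 0; 0 0 0 0.008 -0.039 -0.07 0'
```

```text
time_s: 8.72
ee_pos: [589.4, 198.3, 122.7]
ee_rot: [-153.4, 14.4, 164.9]
force: [-0.8, 2.8, 3.0]
gripper_width: 19.5
```

```bash
python3 -m jog '0 0 0 0.004 -0.02 -0.035 0; 0 0 0 0.004 -0.02 -0.035 0; 0 0 0 0.004 -0.02 -0.035 0'
```

```text
time_s: 9.1
ee_pos: [589.5, 197.8, 121.9]
ee_rot: [-153.4, 14.4, 164.9]
force: [0.6, 2.6, 5.5]
gripper_width: 19.7
```

```bash
python3 -m jog '0 0 0 0 0 0 0; 0 0 0 0 0 0 0';python3 -m jog '0 0 0 0.002 -0.012 -0.022 0; 0 0 0 0.002 -0.012 -0.022 0; 0 0 0 0.002 -0.012 -0.022 0'; python3 -m jog '0 0 0 0 0 0 0; 0 0 0 0 0 0 0'; python3 -m jog '0 0 0 0 0 0 0;0 0 0 0 0 0 0'
```

```text
time_s: 9.35
ee_pos: [589.5, 197.8, 121.8]
ee_rot: [-153.4, 14.4, 164.9]
force: [-0.8, 2.8, 4.2]
gripper_width: 19.8
time_s: 9.72
ee_pos: [589.6, 197.7, 121.7]
ee_rot: [-153.4, 14.4, 164.9]
force: [-0.8, 3.7, 7.0]
gripper_width: 20.0
time_s: 9.98
ee_pos: [589.6, 197.7, 121.7]
ee_rot: [-153.4, 14.4, 164.9]
force: [-1.6, 4.1, 6.8]
gripper_width: 20.0
time_s: 10.22
ee_pos: [589.6, 197.7, 121.7]
ee_rot: [-153.4, 14.4, 164.9]
force: [-1.8, 4.5, 8.0]
gripper_width: 19.9
```

```bash
python3 -m jog '0 0 0 0 0 0 0;0 0 0 0 0 0 0; 0 0 0 -0.08 0.39 0.7 0;0 0 0 -0.24 1.18 2.09 0;0 0 0 -0.32 1.57 2.8 0'; python3 -m jog '0 0 0 0 0 0 0; 0 0 0 0 0 0 0';python3 - <<'E'
from h import *
np.set_printoptions(precision=2,suppress=True)
s=env.state(); print(s["ee_pos"],s["ee_rot"],s["force"])
E
```

```text
time_s: 10.85
ee_pos: [581.2, 236.8, 191.5]
ee_rot: [-153.3, 14.4, 164.9]
force: [-0.1, 0.1, -1.1]
gripper_width: 19.6
time_s: 11.1
ee_pos: [580.7, 235.6, 189.4]
ee_rot: [-153.2, 14.3, 164.9]
force: [-0.6, -0.4, -1.0]
gripper_width: 19.9
[580.72 235.58 189.39] [-153.21   14.26  164.88] [-0.56 -0.4  -0.99]
```

```bash
python3 -m jog '0 0 0 -0.5 0.5 1.5 0; 2 0.4 0 -2.5 1.4 1.88 0; 4 0.8 0 -4.3 2.6 1.88 0; 5.89 1.17 0 -5.86 3.38 1.88 0; 5.89 1.17 0 -5.86 3.38 1.88 0'; python3 -m jog '0 0 0 0 0 0 0; 0 0 0 0 0 0 0;0 0 0 0 0 0 0'
python3 - <<'E'
from h import *
np.set_printoptions(precision=2,suppress=True)
s=env.state(); print(s["ee_pos"],s["ee_rot"],s["time_s"])
cw,w=snap("wrist","w5")
print(proj(cw,[s["ee_pos"]+np.array([0,0,-96.4]),[433.9,320.2,75]]))
cv2.imwrite("pics/m5.png",cv2.resize(w[120:260,240:400,::-1],None,fx=4,fy=4,interpolation=2))
E
```

```text
time_s: 11.72
ee_pos: [432.8, 318.7, 237.7]
ee_rot: [-179.9, -0.1, 161.4]
force: [0.3, -0.2, 0.0]
gripper_width: 19.9
time_s: 12.1
ee_pos: [435.5, 321.3, 237.4]
ee_rot: [-179.9, -0.0, 161.5]
force: [0.4, 0.1, -0.4]
gripper_width: 20.0
[435.53 321.33 237.37] [-179.93   -0.02  161.45] 12.1
[[320.33 201.92]
 [318.9  182.1 ]]
```

View pics/m5.png

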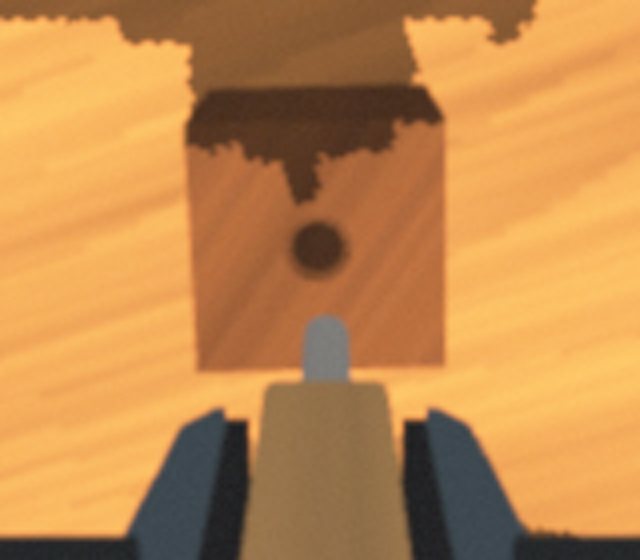

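The stand hole is at (320,182) and the stylus tip is in line at (321,203). I'm shifting back to the original grasp xy and inserting.

```bash
python3 -m jog '0 0 0 -0.06 -0.045 -1 0; 0 0 0 -0.06 -0.045 -2 0; 0 0 0 -0.06 -0.045 -2.35 0; 0 0 0 -0.06 -0.045 -2.35 0;0 0 0 -0.06 -0.045 -2.35 0';python3 -m jog '0 0 0 0 0 -0.3 0; 0 0 0 0 0 -0.6 0; 0 0 0 0 0 -0.6 0'
```

```text
time_s: 12.78
ee_pos: [434.1, 320.4, 180.4]
ee_rot: [179.9, 0.1, 161.5]
force: [0.2, -0.4, -0.8]
gripper_width: 20.1
time_s: 13.15
ee_pos: [433.0, 319.6, 163.6]
ee_rot: [-179.9, -0.1, 161.4]
force: [0.0, -0.8, -0.3]
gripper_width: 19.7
```

```bash
python3 -m jog '0 0 0 0.02 0.01 -0.8 0; 0 0 0 0.02 0.01 -1.5 0; 0 0 0 0.02 0.01 -1.95 0; 0 0 0 0.02 0.01 -1.95 0;0 0 0 0.02 0.01 -1.95 0'
```

```text
time_s: 13.78
ee_pos: [434.4, 320.6, 116.2]
ee_rot: [179.9, 0.0, 161.5]
force: [0.4, 0.1, -1.0]
gripper_width: 19.6
```

```bash
python3 -m jog '0 0 0 0 0 -0.07 0;0 0 0 0 0 -0.07 0'; python3 -m jog '0 0 0 0 0 -0.04 0;0 0 0 0 0 -0.04 0'
```

```text
time_s: 14.02
ee_pos: [434.0, 320.3, 114.1]
ee_rot: [180.0, 0.0, 161.5]
force: [0.2, 0.3, -0.8]
gripper_width: 20.2
time_s: 14.28
ee_pos: [433.9, 320.2, 112.8]
ee_rot: [180.0, -0.0, 161.5]
force: [0.0, -0.2, -1.0]
gripper_width: 19.8
```

```bash
python3 -m jog '0 0 0 0 0 -0.05 0;0 0 0 0 0 -0.05 0;0 0 0 0 0 -0.05 1;0 0 0 0 0 -0.05 1;0 0 0 0 0 -0.05 1'; python3 -m jog '0 0 0 0 0 0 1;0 0 0 0 0 0 1;0 0 0 0 0 0 1;0 0 0 0 0 0 1;0 0 0 0 0 0.2 1'
```

```text
time_s: 14.9
ee_pos: [434.0, 320.3, 111.7]
ee_rot: [180.0, 0.0, 161.5]
force: [0.1, 0.7, 1.1]
gripper_width: 46.9
time_s: 15.52
ee_pos: [433.7, 320.0, 116.5]
ee_rot: [-180.0, -0.0, 161.5]
force: [0.4, -0.4, 0.5]
gripper_width: 91.1
```

```bash
python3 -m jog '0 0 0 0 0 2 1;0 0 0 0 0 4 1;0 0 0 0.3 -1 6 1;0 0 0 0.6 -3.4 6.5 1;0 0 0 0.9 -5.8 6.5 1'; python3 -m jog '0 0 0 0.5 -2.4 0 1;0 0 0 0.9 -4.8 0 1;0 0 0 1.2 -7.2 0 1;0 0 0 1.4 -9.6 0 1;0 0 0 1.7 -12 0 1'; python3 -m jog '0 0 0.4 0.3 -2.4 0 1;0 0 0.8 0.3 -4.8 0 1;0 0 0.8 0.3 -5.8 0 1;0 0 0.8 0.3 -5.8 0 1'
python3 - <<'E'
from h import *
np.set_printoptions(precision=1,suppress=True)
cw,w=snap("wrist","w6")
s=env.state(); print(s["ee_pos"],s["ee_rot"],s["time_s"])
for d in spotter.look_for("roller0","wrist"): print(np.array(d["box"]),d["conf"])
print("pred knob tops",proj(cw,[[560,-232,88],[535,-333,88],[479,-211,88],[453,-303,88]]))
ct,t=snap("top","t6"); cs,sd=snap("side","s6")
o=np.zeros((600,800,3),np.uint8); o[:400,:640]=w[:,:,::-1]
o[410:600,:200]=cv2.resize(t[200:250,160:213,::-1],(200,190)); o[410:600,220:420]=cv2.resize(sd[120:200,200:284,::-1],(200,190))
cv2.imwrite("pics/m6.png",o)
E
```

```text
time_s: 16.15
ee_pos: [457.2, 174.2, 281.2]
ee_rot: [179.9, 0.2, 161.5]
force: [0.7, -0.8, 0.0]
gripper_width: 91.5
time_s: 16.77
ee_pos: [498.8, -126.7, 279.7]
ee_rot: [180.0, 0.1, 161.4]
force: [0.1, 1.4, 0.5]
gripper_width: 91.1
time_s: 17.27
ee_pos: [506.2, -271.4, 278.9]
ee_rot: [180.0, -0.0, 165.3]
force: [0.4, 0.3, 0.2]
gripper_width: 91.1
[ 506.2 -270.   279.1] [180.   -0.  165.4] 17.325
[350.9 182.2  26.8  41.4] 0.75
[351.3 124.6  31.6  29.5] 0.65
[263.1 189.8  31.3  36.7] 0.59
pred knob tops [[366.6 213.9]
 [273.5 215.2]
 [369.3 138.2]
 [278.1 136.5]]
```

View pics/m6.png

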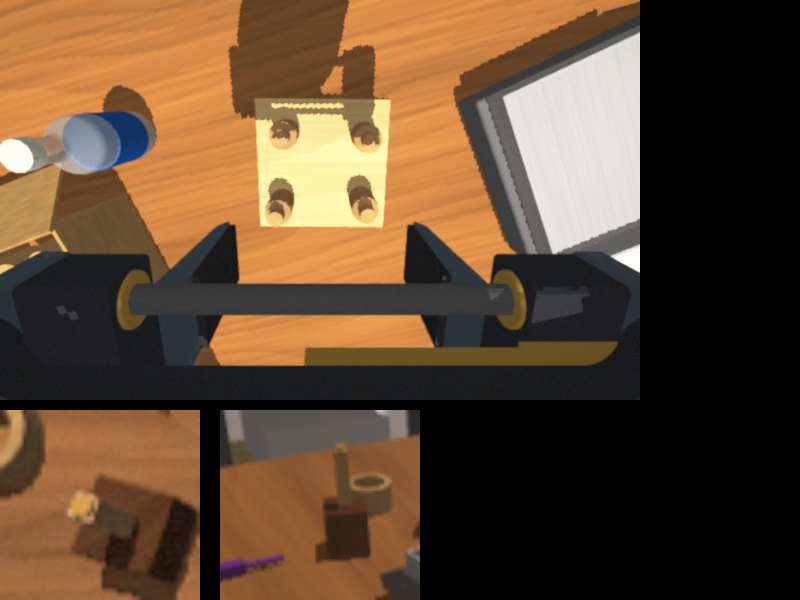

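The wrist view shows all four rollers standing on the board: A (366,210), B (279,209), C (368,136) and D (285,133). The stylus is back in its stand. The purple look-alike is now lying on the bench, out of the way.

Run:
```python
from h import *
np.set_printoptions(precision=1,suppress=True)
cp=camera_params("wrist"); w=cv2.imread("pics/w6.png")
print(env.state()["ee_pos"])
bc=[ray(cp,p,8) for p in [(255,98),(390,98),(383,227),(260,227)]]; c=np.mean(bc,0); print("board",c)
u=bc[2]-bc[1]+bc[3]-bc[0]; a=np.arctan2(u[1],u[0]); print(np.degrees(a),np.linalg.norm(u)/2)
u=np.array([np.cos(a),np.sin(a),0]);v=np.array([-u[1],u[0],0])
print("A",c+47*(u+v),"C",c+47*(v-u))
for n,p in (("A",(367,210)),("C",(369,136)),("B",(278,210)),("D",(286,133))): print(n,ray(cp,p,88))
cv2.imwrite("pics/m7.png",cv2.resize(w[90:235,245:400],None,fx=4,fy=4,interpolation=2))
```

```text
[ 506.5 -268.5  279.4]
board [ 509.7 -267.     8. ]
-14.865617879206368 170.78124125014938
A [ 567.2 -233.7    8. ] C [ 476.4 -209.6    8. ]
A [ 556.1 -227.4   88. ]
C [ 476.9 -208.    88. ]
B [ 531.2 -323.5   88. ]
D [ 452.1 -291.4   88. ]
```

View pics/m7.png

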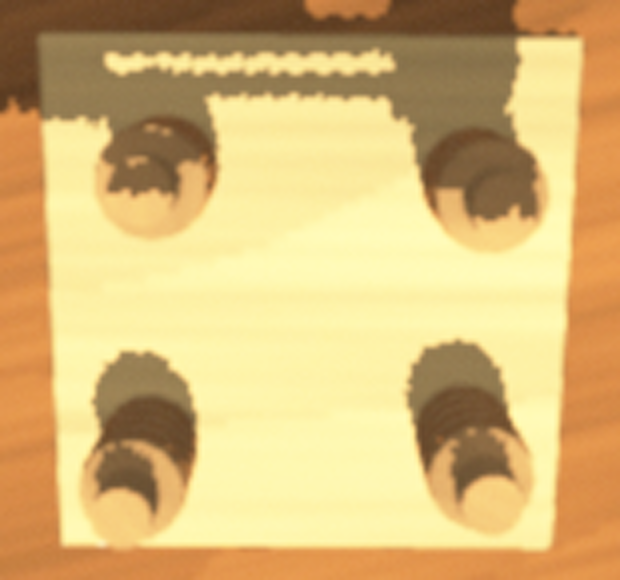

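```bash
python3 -m jog '0 0 0 1.2 0.8 -1.5 1;0 0 0 2.26 1.5 -3 1;0 0 0 2.26 1.5 -5 1;0 0 0 2.26 1.5 -7 1;0 0 0 2.26 1.5 -7.6 1'; python3 -m jog '0 0 0 0 0 -1 1;0 0 0 0 0 -2.1 1;0 0 0 0 0 -2.15 0.6;0 0 0 0 0 -2.15 0;0 0 0 0 0 -2.15 0' 15; python3 -m jog '0 0 0 0 0 0 0;0 0 0 0 0 0 0;0 0 0 0 0 0 0;0 0 0 0 0 0 0;0 0 0 0 0 0 0'
```

```text
time_s: 18.1
ee_pos: [561.3, -230.1, 86.4]
ee_rot: [179.9, -0.3, 165.6]
force: [0.3, 0.4, 0.6]
gripper_width: 91.1
time_s: 18.73
ee_pos: [564.1, -232.6, 37.2]
ee_rot: [-180.0, 0.2, 165.5]
force: [-0.5, -0.2, 0.8]
gripper_width: 64.2
time_s: 19.35
ee_pos: [563.0, -232.3, 35.4]
ee_rot: [180.0, 0.0, 165.5]
force: [-0.3, 0.0, 0.2]
gripper_width: 31.7
```

```bash
python3 -m jog '0 0 0 0 0 1 0;0 0 0 0 0 3 0;0 0 0 0 0 5 0;0 0 1 0.2 1.5 6 0;0 0 2 0.5 3.5 6 0'; python3 -m jog '0 0 1 0.3 2.2 0 0;0 0 2 0.6 4.4 0 0;0 0 3.1 0.94 6.5 0 0;0 0 3.1 0.94 6.95 0 0;0 0 3.1 0.94 6.95 0 0'; python3 -m jog '0 0 0 0 0 -1 0;0 0 0 0 0 -2 0;0 0 0 0 0 -2.8 0;0 0 0 0 0 -2.8 0;0 0 0 0 0 -2.8 0'
```

```text
time_s: 19.98
ee_pos: [576.9, -145.1, 188.1]
ee_rot: [-179.9, 0.3, 175.5]
force: [0.7, 0.7, -0.9]
gripper_width: 31.5
time_s: 20.6
ee_pos: [598.7, 29.2, 185.1]
ee_rot: [-180.0, -0.0, -169.0]
force: [0.1, -0.9, -1.1]
gripper_width: 31.8
time_s: 21.22
ee_pos: [599.5, 27.9, 116.2]
ee_rot: [-180.0, 0.1, -169.1]
force: [0.5, 0.1, 0.4]
gripper_width: 31.5
```

```bash
python3 -m jog '0 0 0 0 0 -0.3 0;0 0 0 0 0 -0.55 0;0 0 0 0 0 -0.6 0;0 0 0 0 0 -0.6 0'; python3 -m jog '0 0 0 0 0 -0.04 0;0 0 0 0 0 -0.04 0'
```

```text
time_s: 21.72
ee_pos: [598.9, 29.1, 100.3]
ee_rot: [180.0, -0.0, -169.0]
force: [-1.5, -0.5, -0.7]
gripper_width: 31.8
time_s: 21.98
ee_pos: [599.0, 29.0, 99.5]
ee_rot: [180.0, 0.0, -169.0]
force: [0.6, 0.2, -0.4]
gripper_width: 31.7
```

Release, rise, and go back over C.

```bash
python3 -m jog '0 0 0 0 0 0 0.9;0 0 0 0 0 0 0.9;0 0 0 0 0 0 0.9;0 0 0 0 0 0 0.9;0 0 0 0 0 0 0.9'; python3 -m jog '0 0 0 0 0 0 1;0 0 0 0 0 1 1;0 0 0 0 0 3 1;0 0 0 0 0 5 1;0 0 0 0 0 5 1'; python3 -m jog '0 0 -1 -1 -2 0 1;0 0 -2 -2 -4 0 1;0 0 -3.5 -3 -6.2 0 1;0 0 -5.1 -4 -8.4 0 1;0 0 -5.1 -4.75 -9.54 0 1'; python3 -m jog '0 0 0 0 0 0 1;0 0 0 0 0 0 1'
python3 - <<'E'
from h import *
np.set_printoptions(precision=1,suppress=True)
cw,w=snap("wrist","w8"); ct,t=snap("top","t8")
s=env.state(); print(s["ee_pos"],s["ee_rot"],s["time_s"])
print(proj(cw,[[480.2,-209.7,88]]),[(np.array(d["box"]),round(d["conf"],2)) for d in spotter.look_for("roller0","wrist")])
o=np.zeros((600,800,3),np.uint8); o[:300,:480]=cv2.resize(w[:250,120:520,::-1],(480,300))
o[310:600,:400]=cv2.resize(t[135:235,230:368,::-1],(400,290),interpolation=2)
cv2.imwrite("pics/m8.png",o)
E
```

```text
time_s: 22.6
ee_pos: [599.0, 29.0, 99.4]
ee_rot: [180.0, 0.0, -169.0]
force: [-0.6, 0.2, 0.9]
gripper_width: 78.9
time_s: 23.22
ee_pos: [601.4, 29.1, 229.1]
ee_rot: [-179.9, 0.6, -169.0]
force: [-0.1, 0.1, 0.2]
gripper_width: 91.3
time_s: 23.85
ee_pos: [478.3, -211.5, 223.0]
ee_rot: [-180.0, -0.1, 165.3]
force: [0.6, 0.7, -0.4]
gripper_width: 91.1
time_s: 24.1
ee_pos: [480.2, -208.9, 223.7]
ee_rot: [179.9, -0.1, 165.4]
force: [0.3, 0.1, -0.0]
gripper_width: 91.2
[ 480.6 -208.5  223.9] [180.   -0.  165.5] 24.2
[[319.3 190.2]] [(array([560.6, 224.2,  77.4,  46.1]), 0.82), (array([205.7, 157.1,  46. ,  40.4]), 0.8), (array([305.3, 163.6,  31.7,  38.7]), 0.68), (array([235. , 236.6,  12. ,  22.3]), 0.59)]
```

View pics/m8.png

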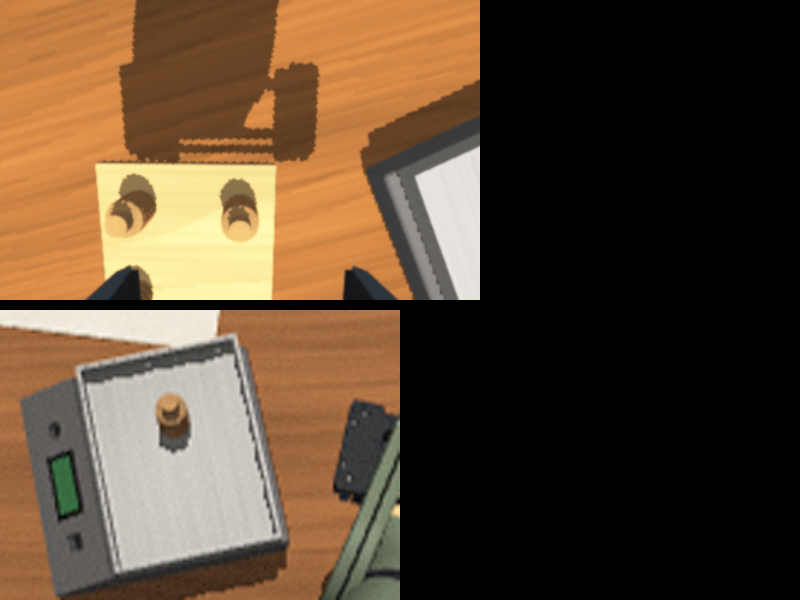

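The first roller stands in the tray. C's knob at (320,191) matches the prediction.

```bash
python3 -m jog '0 0 0 0 0 -2 1;0 0 0 0 0 -4 1;0 0 0 0 0 -6 1;0 0 0 0 -0.04 -7.2 1;0 0 0 0 -0.04 -7.54 1'; python3 -m jog '0 0 0 0 0 0 0;0 0 0 0 0 0 0;0 0 0 0 0 0 0;0 0 0 0 0 0 0;0 0 0 0 0 0 0' 15;  python3 -m jog '0 0 0 0 0 0 0;0 0 0 0 0 0 0;0 0 0 0 0 0 0'
```

```text
time_s: 24.88
ee_pos: [479.5, -209.2, 34.0]
ee_rot: [179.9, -0.2, 165.5]
force: [0.8, -0.6, 0.4]
gripper_width: 91.4
time_s: 25.5
ee_pos: [480.3, -210.6, 36.2]
ee_rot: [-180.0, 0.0, 165.4]
force: [0.1, -0.8, 0.0]
gripper_width: 44.1
time_s: 25.88
ee_pos: [480.2, -210.5, 35.9]
ee_rot: [180.0, 0.0, 165.5]
force: [1.0, -0.3, 0.9]
gripper_width: 31.3
```

```bash
python3 -m jog '0 0 0 0 0 0 0;0 0 0 0 0 2 0;0 0 0 0 0 4 0;0 0 0 0 0 6 0;0 0 1 0.5 2 6 0'; python3 -m jog '0 0 1 0.3 2 0 0;0 0 2 0.6 4 0 0;0 0 3.1 0.9 6 0 0;0 0 4.1 1.13 6.9 0 0;0 0 4.1 1.13 6.9 0 0'; python3 -m jog '0 0 0 0 0 -0.3 0;0 0 0 0 0 -1 0;0 0 0 0 0 -2 0;0 0 0 0 0 -2.8 0;0 0 0 0 0 -2.8 0';python3 -m jog '0 0 0 0 0 -0.3 0;0 0 0 0 0 -0.6 0;0 0 0 0 0 -0.6 0;0 0 0 0 0 -0.6 0'
```

```text
time_s: 26.5
ee_pos: [495.2, -163.0, 190.1]
ee_rot: [-179.9, 0.6, 170.3]
force: [0.6, 0.5, -0.7]
gripper_width: 32.0
time_s: 27.12
ee_pos: [521.0, 13.4, 185.6]
ee_rot: [180.0, -0.0, -168.9]
force: [-0.9, -0.1, -0.7]
gripper_width: 31.7
time_s: 27.75
ee_pos: [519.3, 10.8, 114.1]
ee_rot: [180.0, -0.3, -169.2]
force: [0.2, 0.2, -0.3]
gripper_width: 31.7
time_s: 28.25
ee_pos: [521.2, 12.0, 101.1]
ee_rot: [-180.0, 0.0, -169.0]
force: [-0.3, -0.1, -0.3]
gripper_width: 31.7
```

```bash
python3 -m jog '0 0 0 0 0 -0.03 0;0 0 0 0 0 -0.03 0;0 0 0 0 0 -0.03 0;0 0 0 0 0 -0.03 0.9;0 0 0 0 0 -0.03 0.9'; python3 -m jog '0 0 0 0 0 0 0.9;0 0 0 0 0 0 0.9;0 0 0 0 0 0 0.9;0 0 0 0 0 0 0.9;0 0 0 0 0 1 0.9'; python3 -m jog '0 0 0 0 0 2 0.9;0 0 0 0 0 4.5 0.9;0 0 0 -1.5 -1.5 6 0.9;0 0 0 -3 -2 6 0.9;0 0 0 -4 -4 6 0.9';  python3 -m jog '0 0 0 0 0 0 0.9;0 0 0 0 0 0 0.9;0 0 0 0 0 0 0.9'
python3 - <<'E'
from h import *
np.set_printoptions(precision=1,suppress=True)
ct,t=snap("top","t9"); cs,sd=snap("side","s9")
s=env.state(); print(s["ee_pos"],s["time_s"])
o=np.zeros((600,800,3),np.uint8); o[:340,:800]=cv2.resize(t[120:290,120:520,::-1],(800,340),interpolation=2)
o[345:600,:600]=cv2.resize(sd[120:290,190:410,::-1],(330,255),interpolation=2) if 0 else cv2.resize(sd[125:295,200:480-0,::-1],(600,255),interpolation=2)
cv2.imwrite("pics/m9.png",o)
E
```

```text
time_s: 28.88
ee_pos: [521.0, 12.0, 100.2]
ee_rot: [180.0, 0.0, -169.0]
force: [-0.5, -1.0, -0.1]
gripper_width: 48.6
time_s: 29.5
ee_pos: [519.5, 12.0, 123.8]
ee_rot: [179.9, -0.3, -169.1]
force: [0.3, 0.5, 0.3]
gripper_width: 82.1
time_s: 30.12
ee_pos: [419.8, -87.7, 276.0]
ee_rot: [-180.0, 0.1, -168.9]
force: [0.8, -1.5, 0.3]
gripper_width: 82.1
time_s: 30.5
ee_pos: [421.6, -87.2, 274.9]
ee_rot: [180.0, -0.0, -169.0]
force: [-0.1, 0.3, -0.1]
gripper_width: 82.3
[421.5 -87.2 274.9] 30.6
```

View pics/m9.png

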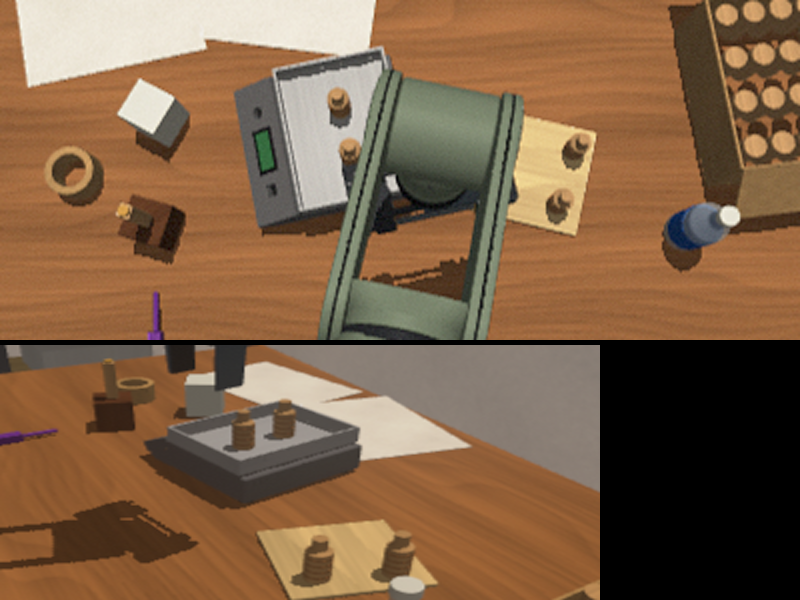

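Both rollers stand upright in the tray and the other two are still on the board. The stylus cap is at its original pixel (182,225), and the carton, tape and bottle haven't moved. Handing in.

```bash
python3 -c "
from workcell import env
print(env.job_done()); print(env.state()['time_s'])"
```

```text
the job is handed in; nothing more can be done
None
the job is handed in; nothing more can be done
```

I finished the job and handed it in at about 31 s of the 72 s allowed; no verdict is reported.

- **Zero button:** I pressed it through the round hole with the stylus tip, tray empty, until it bottomed out. I held it there for about 0.9 s or more. The highest force I read along the axis was about 9 N, against the 20 N limit.
- **Stylus and rollers:** The stylus went back into its stand, and two rollers were placed in the tray about 40 mm either side of its centre.
- **Last pictures:** The top and side views show two rollers upright in the tray and the other two upright on the board. The stylus cap is at its starting pixel, the gripper is clear of everything, and the carton, tape and bottle look unmoved.
- **What went wrong:** The purple look-alike was knocked over at some point while I was working at the stand. It is lying on the bench, and no listed condition names it.
- **Not measured directly:** I could not read the button's travel. I inferred it from the force rising evenly with depth and then jumping past 6 N while the tip barely moved.

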